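Lay out gearbox parts by diameter

ROBOT

A 6-joint arm with a two-finger parallel gripper is mounted at the origin on a cart in front of the work surface, level with it; the furniture and walls round the work are solid. World frame = base frame: x ahead of the robot, y to its left, z up, the work surface at z = 0. Lengths are in m, angles in degrees, forces in N, time in s.
With the tool pointing down it reaches from about 0.25 to 0.725 m from the base axis. Payload 9.7 kg.
Tool frame: the origin (TCP) lies at the very end of the fingers, on their centre line; the grasp point (between the pads) lies 19 mm behind it; z points along the fingers, y is the line along which they close (so a half turn about z gives the same grasp; the last joint's range is limited). The gripper opens to 85 mm and grips with 20 to 120 N. Pads are 22 mm wide; open, the fingers measure 114 mm over their backs; the gripper's body (76 mm by 85 mm) begins 54 mm behind the grasp point. The pads swing forward as they close: fully open they stand 13 mm farther back than shut.
Start: joints at [74.656, 4.979, 10.078, 95.1, 0, 90], TCP at [0.146, 0.53, 0.231] pointing down, gripper open.
Joint ranges: [-179.16, 179.16], [-48.56, 103.87], [-65.8, 70.77], [-126.05, 130.52], [-82.76, 87.17], [-180, 180]. Speed limits (degrees/s): [127.2, 127.2, 147.25, 180, 180, 180].

INTERFACE

Orientations are given as [roll, pitch, yaw] about the fixed x, y, z axes, in that order (R = Rz(yaw) Ry(pitch) Rx(roll)).
In Python, from workcell import bot gives the robot as it stands.
- The arm moves only by the tool arm_command, never from a script. Its argument "series" is a list of rows, each a list of 4 numbers: the shift along the tool's x, y, z in m, then the turn about the tool's z in rad. A call has exactly 5 rows; each row is the pose to reach, as a shift and turn from the pose commanded when the call began, along the tool's axes at that moment; what a row does not reach only later rows make up. A row lasts 1/10 s, in which the tool goes at most 50 mm and 8.59 degrees, less where a joint would pass 70% of its speed; a pose out of reach is approached as far as the arm can. A call with a gripper value outside its range is refused whole. "hand" is the finger opening in m, from 0 to 0.0854, set as the call begins (left out, the last holds). The fingers move at their own pace and stop on an object; "grip_force" is the grip in N (left out, the last holds). Time passes only in rows, so rows that repeat a pose let the fingers close, or fill a call up. It gives the time, the measured TCP pose, the force, the opening and the grip force at its end, in the units of the state.
- bot.get_obs(): the state, without advancing time (a new reading comes with each control period).
- bot.camera(name): name is "scene" or "top" or "wrist"; returns a dict with "color" (384x512x3 uint8, blue, green, red), "camera_matrix" (3x3 intrinsics, pixels), "xyz" and "orientation" of the camera in the world; the wrist camera has in their place "T_tool_cam" (4x4, takes a point from camera to tool coordinates, whose origin is the TCP and whose axes are the flange's). Camera axes: x right, y up, looking along -z (the intrinsics and any distortion apply to the point x, -y, -z); pixel columns grow to the right and rows downward; lengths in m; the calibration is good to about 2 mm. A picture is of the moment at which its call begins: read the wrist's pose just before it. There is no depth.
- bot.job_done(): hands the job in; it is judged then, once.
Trained networks look in the newest picture that a camera, given by its name, has taken for a name from the list of things; names that differ only in an ending like _2 or _b are one class to them, and where a whole thing is asked for, a point or a joint stands for the part that bears it (a point fixed in the world has none). Each returns a list of dicts, best first, with "confidence" (0 to 1); they miss things now and then, are a little off and sometimes report something else, mostly with a low value. They report only what shows in the picture. A call takes as long as a camera call. They do not tell look-alikes from the thing itself.
- bot.find_in(camera, target): "location" ([column, row] in pixels, amid what is visible of it).
- bot.mark_of(camera, target): "location" ([column, row] in pixels: a listed point, or the origin of a listed thing).
The state is a dict: "time": time; "q": joint angles; "qd": joint speeds; "joint_efforts": joint torques, N m; "ee_pos": TCP position; "tcp_rot": TCP orientation; "wrist_force": force on the tool from outside, world axes, zero at the start; "torque": the same for the moment, N m; "opening": finger opening in m; "grasp_force": force on a finger pad.
Only numpy, scipy, OpenCV 4.12 (cv2) and the standard library are available. Lean on these libraries where they do the work, as an engineer would, in place of code of your own. Each camera call takes 0.05 s, during which the arm holds its last target. There are 200 camera calls.

TASK

Lay the two bushes, the ball bearing and the toothed gear out on the layout board in order of outside diameter, the smallest on the pad next to the red end strip and the largest at the grey end. Set one part flat on the middle of each rubber pad, the bushes standing on end, and leave the flange nut where it lies.

Things in the scene. Friction and masses are not known exactly. Their poses are not given: they have to be found in the camera images.
- bush_steel_centre (a point): grey steel bush, a plain tall sleeve standing upright: outside diameter 38 mm, height 50 mm, 0.2 kg. The point is its centre (25 mm above its underside); z along its axis. All four parts start within 0.72 m of the robot, in front of the stack of tool cases or just right of it; look-alike parts far back by the wall are fixed clutter
- bush_brass_centre (a point): yellow bronze bush, a sleeve standing upright: outside diameter 44 mm, height 40 mm, 0.22 kg. The point is its centre (20 mm above its underside); z along its axis
- bearing_2_centre (a point): ball bearing lying flat, grey rings with a dark seal between them: outside diameter 52 mm, 15 mm thick, 0.14 kg. The point is its centre (7.5 mm above its underside); z along its axis
- gear_centre (a point): grey toothed gear (small pinion) lying flat: outside diameter over the teeth 60 mm, teeth 16 mm high, hub 20 mm high, 0.26 kg. The point is its centre (10 mm above its underside); z along its axis
- pad_1_top (a point): round black rubber pad with a small white dot at its middle, 72 mm in diameter, fixed on the layout board; number 1 of four along the board, counted from its left end as the robot sees it. The point is the middle of its top face, 35 mm above the bench; z up, y along the row towards pad 1, x across the board. Pads are 90 mm apart
- pad_2_top (a point): round black rubber pad with a small white dot at its middle, 72 mm in diameter, fixed on the layout board; number 2 of four along the board, counted from its left end as the robot sees it. The point is the middle of its top face, 35 mm above the bench; z up, y along the row towards pad 1, x across the board. Pads are 90 mm apart
- pad_3_top (a point): round black rubber pad with a small white dot at its middle, 72 mm in diameter, fixed on the layout board; number 3 of four along the board, counted from its left end as the robot sees it. The point is the middle of its top face, 35 mm above the bench; z up, y along the row towards pad 1, x across the board. Pads are 90 mm apart
- pad_4_top (a point): round black rubber pad with a small white dot at its middle, 72 mm in diameter, fixed on the layout board; number 4 of four along the board, counted from its left end as the robot sees it. The point is the middle of its top face, 35 mm above the bench; z up, y along the row towards pad 1, x across the board. Pads are 90 mm apart
- red_end_mark (a point): flat red plastic strip, 70 x 16 x 5 mm, fixed across one end of the layout board (light wooden plank, 84 x 410 x 32 mm, fixed to the bench), 52 mm beyond the last pad at that end; a like strip in grey lies at the other end. The point is the middle of its top face, 37 mm above the bench. A fixed yellow tape measure, 62 mm high, stands behind the board
- flange_nut_centre (a point): bystander: grey hexagonal wheel nut with a round flange at its foot, lying on the bench, 42 mm across the flange, 22 mm high, loose. The point is its centre (11 mm above its underside). Obstacle beside the work: a fixed stack of blue and orange tool cases, 250 mm high, stands on the bench from x = 0.52 m back to the wall side, between y = -0.13 and y = +0.34 m; carry things round its front or over it
There are look-alikes about, which are no part of the job. What is shaped like the part that bears bush_brass_centre but turquoise is not meant.

How it is judged (in metres and radians):
At the end, for the whole second after the job is handed in: From the red end: steel bush, bronze bush, bearing, gear, one per pad. Each centre within 12 mm of its pad's middle, flat on the pad (height within 4 mm, axis upright within 0.12 rad, either face up), released and at rest; flange nut within 20 mm of where it lay (((horizontal distance between red_end_mark and pad_1_top below 0.1 m and horizontal distance between bush_steel_centre and pad_1_top below 0.012 m and z of bush_steel_centre in the frame of pad_1_top between 0.021 and 0.029 m and angle between the z axis of bush_steel_centre and the z axis of pad_1_top, either way round below 0.12 rad and horizontal distance between bush_brass_centre and pad_2_top below 0.012 m and z of bush_brass_centre in the frame of pad_2_top between 0.016 and 0.024 m and angle between the z axis of bush_brass_centre and the z axis of pad_2_top, either way round below 0.12 rad and horizontal distance between bearing_2_centre and pad_3_top below 0.012 m and z of bearing_2_centre in the frame of pad_3_top between 0.0035 and 0.0115 m and angle between the z axis of bearing_2_centre and the z axis of pad_3_top, either way round below 0.12 rad and horizontal distance between gear_centre and pad_4_top below 0.012 m and z of gear_centre in the frame of pad_4_top between 0.006 and 0.014 m and angle between the z axis of gear_centre and the z axis of pad_4_top, either way round below 0.12 rad) or (horizontal distance between red_end_mark and pad_4_top below 0.1 m and horizontal distance between bush_steel_centre and pad_4_top below 0.012 m and z of bush_steel_centre in the frame of pad_4_top between 0.021 and 0.029 m and angle between the z axis of bush_steel_centre and the z axis of pad_4_top, either way round below 0.12 rad and horizontal distance between bush_brass_centre and pad_3_top below 0.012 m and z of bush_brass_centre in the frame of pad_3_top between 0.016 and 0.024 m and angle between the z axis of bush_brass_centre and the z axis of pad_3_top, either way round below 0.12 rad and horizontal distance between bearing_2_centre and pad_2_top below 0.012 m and z of bearing_2_centre in the frame of pad_2_top between 0.0035 and 0.0115 m and angle between the z axis of bearing_2_centre and the z axis of pad_2_top, either way round below 0.12 rad and horizontal distance between gear_centre and pad_1_top below 0.012 m and z of gear_centre in the frame of pad_1_top between 0.006 and 0.014 m and angle between the z axis of gear_centre and the z axis of pad_1_top, either way round below 0.12 rad)) and distance of flange_nut_centre from where it was at the start of the episode below 0.02 m and linear speed of each of bush_steel, bush_brass, bearing_2, gear below 0.02 m/s); the robot touches nothing.
It fails at once if the flange nut is moved by more than 20 mm (distance of flange_nut_centre from where it was at the start of the episode above 0.02 m).
It also fails if it takes over 109 s, if anything falls off the work surface, if the arm or the gripper's body presses on something with over 40 N, if the wrist force passes 120 N, or if a joint passes its speed limit or range.

## Working session

There is one attempt and no reset: what is moved stays moved. The work goes in short steps, Python scripts to look and compute and a tool call to move; the robot and the scene stay as the last step left them, time stands still between calls to the robot, and variables do not carry over. Pictures are saved under pics/ and viewed, at most 14 in all, crops included, and the job is handed in when it is done.

Besides the shell and the picture viewer there is one more tool, called after "Request:" by a JSON object that holds its "name" and its "arguments", one argument or row to a line. arm_command: Moves the arm, as the interface text tells. Its arguments: {"type":"object","properties":{"series":{"type":"array"},"hand":{"type":"number"},"grip_force":{"type":"number"}},"required":["series"]}

```bash
mkdir -p pics; cat > h.py <<'E'
import numpy as np, cv2, json
from scipy.spatial.transform import Rotation as R
from workcell import bot
def cam(n):
    o=bot.get_obs(); c=bot.camera(n)
    K=np.array(c["camera_matrix"])
    if "T_tool_cam" in c:
        T=np.eye(4);T[:3,:3]=R.from_euler('xyz',o['tcp_rot'],degrees=True).as_matrix();T[:3,3]=o['ee_pos']
        T=T@np.array(c["T_tool_cam"])
    else:
        T=np.eye(4);q=np.array(c["orientation"]);T[:3,3]=c["xyz"]
        T[:3,:3]=q if q.shape==(3,3) else R.from_euler('xyz',q,degrees=True).as_matrix()
    c["K"]=K;c["T"]=T;return c
def onz(c,px,z):
    d=np.linalg.inv(c["K"])@[px[0],px[1],1];d=c["T"][:3,:3]@[d[0],-d[1],-d[2]];p=c["T"][:3,3]
    return p+d*(z-p[2])/d[2]
def proj(c,p):
    v=c["T"][:3,:3].T@(np.array(p)-c["T"][:3,3]);u=c["K"]@[v[0],-v[1],-v[2]];return u[:2]/u[2]
Z=dict(bush_steel_centre=.025,bush_brass_centre=.02,bearing_2_centre=.0075,gear_centre=.01,pad_1_top=.035,pad_2_top=.035,pad_3_top=.035,pad_4_top=.035,red_end_mark=.037,flange_nut_centre=.011)
def look(n,names=Z,f="mark_of"):
    c=cam(n)
    for k in names:
        for d in getattr(bot,f)(n,k)[:4]:
            print(n,k,round(d["confidence"],2),np.round(d["location"],1),onz(c,d["location"],Z[k])[:2].round(4))
    return c
E
python3 - <<'E'
from h import *
print(bot.get_obs())
for n in("top","scene"):
    c=look(n); cv2.imwrite(f"pics/{n}0.png",cv2.resize(c["color"],(768,576)))
    print({k:v for k,v in c.items() if k not in("color","K","T")})
E
```

```text
{'time': 0.0, 'q': array([ 7.46559836e+01,  5.00991709e+00,  1.00338833e+01,  9.50986295e+01,
       -9.30463091e-04,  9.00015656e+01]), 'qd': array([-0.04773324, -0.00911816,  0.08021547,  0.06502152, -0.0395181 ,
       -0.07434923]), 'joint_efforts': array([-9.76637202e-04, -5.20390463e+01,  4.64798355e+01,  1.62575272e-02,
        4.03416095e-06, -8.15548162e-06]), 'ee_pos': array([0.14548198, 0.53017443, 0.2305893 ]), 'tcp_rot': array([-1.79925337e+02,  9.32502519e-04,  1.64654419e+02]), 'wrist_force': array([-0.62469737, -0.29921484, -0.26516165]), 'torque': array([-0.0069057 ,  0.02003336, -0.01967325]), 'grasp_force': 0.0, 'opening': 0.08556526303597187}
top bush_steel_centre 0.7 [213.6 198.4] [0.4045 0.1976]
top bush_brass_centre 0.52 [145.5 157.8] [0.4484 0.5515]
top bush_brass_centre 0.45 [359.4 230.7] [ 0.5338 -0.3645]
top bush_brass_centre 0.44 [242.2 201.4] [0.4459 0.092 ]
top bearing_2_centre 0.69 [337.4 197.7] [ 0.6387 -0.2355]
top gear_centre 0.61 [175.1 168.6] [0.4633 0.4167]
top pad_1_top 0.75 [309.6 227.5] [ 0.4534 -0.1923]
top pad_2_top 0.72 [335.4 231.2] [ 0.483
[... 952 characters left out ...]
1] [ 0.4433 -0.1849]
scene pad_2_top 0.82 [329. 234.] [ 0.4816 -0.2751]
scene pad_3_top 0.72 [360.5 238.5] [ 0.5292 -0.3473]
scene pad_3_top 0.52 [328.3 231.5] [ 0.49   -0.2651]
scene pad_4_top 0.88 [398.  250.3] [ 0.5572 -0.445 ]
scene red_end_mark 0.58 [281.5 223.5] [ 0.4171 -0.1463]
scene flange_nut_centre 0.53 [210.3 182.2] [0.443  0.2997]
scene flange_nut_centre 0.23 [281.9 223.4] [ 0.4467 -0.1153]
{'camera_matrix': array([[355.85320326,   0.        , 264.22394786],
       [  0.        , 355.85320326, 188.42818223],
       [  0.        ,   0.        ,   1.        ]]), 'xyz': array([-0.18922054, -0.82121576,  0.59510678]), 'orientation': array([ 64.05528241,   1.34759673, -39.51792754])}
```

View pics/top0.png

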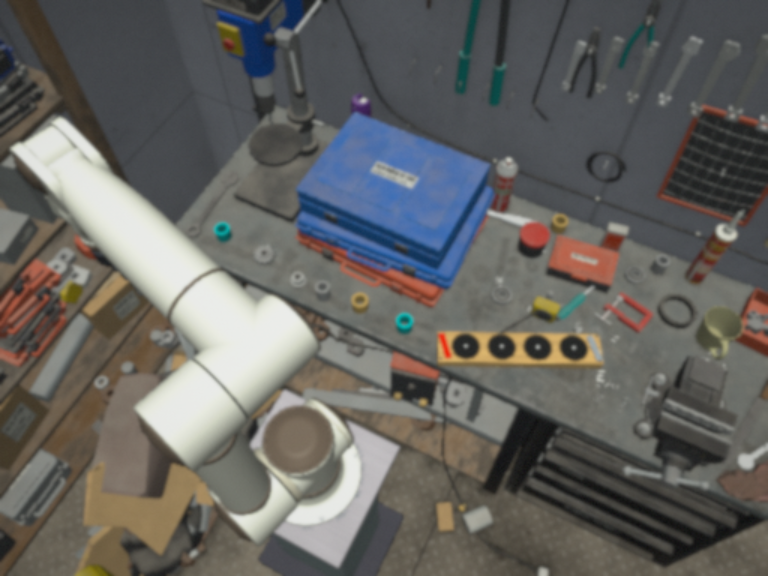

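View pics/scene0.png

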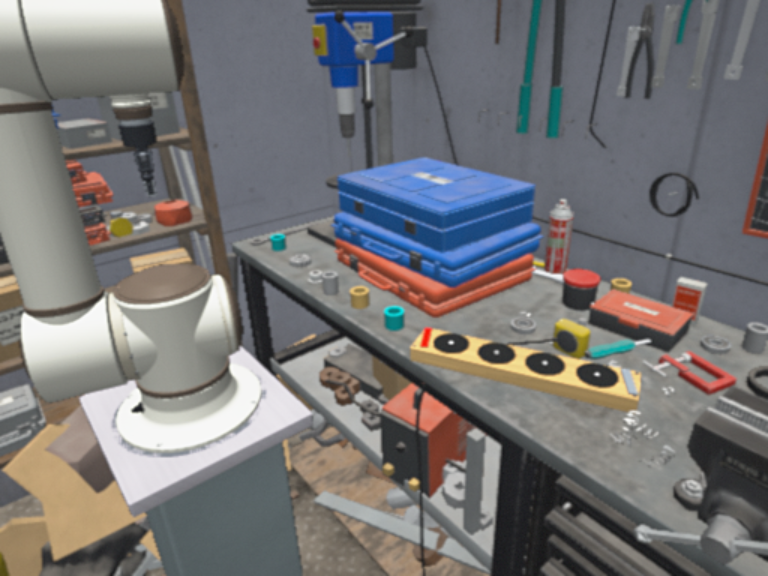

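```bash
python3 - <<'E'
import cv2,numpy as np
a=cv2.imread("pics/top0.png"); a=cv2.resize(a,(512,384))
cv2.imwrite("pics/crop0.png",cv2.resize(a[140:250,120:280],(800,550),interpolation=cv2.INTER_CUBIC))
E
```

```text
(no output)
```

View pics/crop0.png

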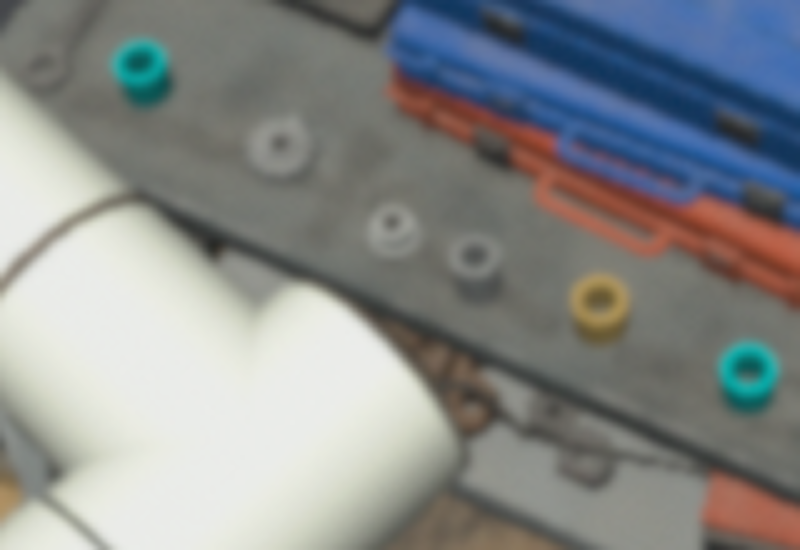

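Top view: steel bush is at (215,190), not the nut beside it at (198,186). The look-alikes are:
- Bronze bush at (240,200): turquoise bushes at (270,214) and (148,154), and a yellow one by the wall at (373,148).
- Gear at (176,169).
- Bearing at (335,195): ring by the wall at (423,182).
- Steel bush: wall clutter at (440,175).

The crop confirms these choices. The red strip is next to pad 1 at (296,230), so the order is steel, bronze, bearing, gear on pads 1 to 4.

Request:
{"name": "arm_command", "arguments": {
  "series": [
    [-0.044,-0.016,-0.004,0.14],
    [-0.088,-0.032,-0.008,0.28],
    [-0.132,-0.048,-0.012,0.42],
    [-0.176,-0.064,-0.016,0.56],
    [-0.22,-0.08,-0.02,0.7]
  ],
  "hand": 0.085,
  "grip_force": 40
}}

```text
time: 1.6
ee_pos: [0.3378, 0.3937, 0.2517]
tcp_rot: [180.0, -0.0, 124.2]
wrist_force: [0.5, 1.4, -0.3]
opening: 0.0848
grasp_force: 0.0
```

Request:
{"name": "arm_command", "arguments": {
  "series": [
    [0,0,0,0.14],
    [0,0,0,0.149],
    [0,0,0,0.149],
    [0,0,0,0.149],
    [0,0,0,0.149]
  ]
}}

```text
time: 2.1
ee_pos: [0.3358, 0.3956, 0.2512]
tcp_rot: [-180.0, 0.0, 116.2]
wrist_force: [-0.5, 0.4, -0.2]
opening: 0.0851
grasp_force: 0.0
```

```bash
python3 - <<'E'
from h import *
o=bot.get_obs();print(o['time'],o['ee_pos'],o['tcp_rot'])
c=look("wrist");print(c["T_tool_cam"],c["K"]);cv2.imwrite("pics/w1.png",c["color"])
look("top",list(Z)[:4]+["flange_nut_centre"])
E
```

```text
2.1 [0.33579239 0.39557295 0.251193  ] [-1.79988552e+02  3.35936507e-03  1.16213588e+02]
wrist bush_steel_centre 0.89 [244.4 315.3] [0.422  0.2045]
wrist bush_brass_centre 0.55 [427.   82.4] [0.4708 0.5504]
wrist gear_centre 0.7 [348.5 185.2] [0.4585 0.4138]
wrist flange_nut_centre 0.64 [284.4 262.1] [0.4374 0.2894]
[[ 6.53926758e-05  9.59503179e-01  2.81697792e-01  7.19438531e-02]
 [ 9.99999701e-01 -2.79830605e-04  7.21005645e-04  1.06700077e-03]
 [ 7.70634871e-04  2.81697661e-01 -9.59502910e-01 -1.42380162e-01]
 [ 0.00000000e+00  0.00000000e+00  0.00000000e+00  1.00000000e+00]] [[333.2055339    0.         250.42976202]
 [  0.         333.2055339  187.40835671]
 [  0.           0.           1.        ]]
top bush_steel_centre 0.43 [212.6 196.6] [0.4098 0.2053]
top bush_brass_centre 0.66 [269.9 212.4] [ 0.4511 -0.027 ]
top bush_brass_centre 0.49 [242.4 202. ] [0.4438 0.0901]
top bearing_2_centre 0.61 [334.7 196.4] [ 0.6394 -0.2237]
top gear_centre 0.51 [176.8 169.9] [0.461  0.4069]
top flange_nut_centre 0.59 [358.9 230.1] [ 0.5402 -0.362 ]
top flange_nut_centre 0.45 [197.5 184.8] [0.4368 0.2927]
```

View pics/w1.png

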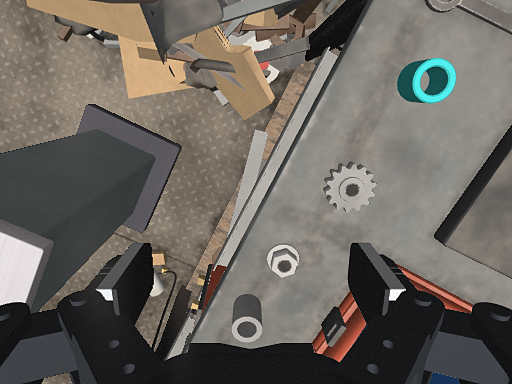

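The wrist view shows the gear at (350,187), the nut at (284,262), the steel bush at (246,315) and a turquoise decoy at (430,80). I'm moving above the gear for a close look.

Request:
{"name": "arm_command", "arguments": {
  "series": [
    [-0.009,0.029,0.037,0],
    [-0.019,0.059,0.075,0],
    [-0.028,0.088,0.112,0],
    [-0.038,0.118,0.15,0],
    [-0.038,0.118,0.15,0]
  ]
}}

```text
time: 3.45
ee_pos: [0.4599, 0.4106, 0.0941]
tcp_rot: [-179.5, 0.2, 115.9]
wrist_force: [-1.0, -1.8, -1.3]
opening: 0.085
grasp_force: 0.0
```

```bash
cat >> h.py <<'E'
def mv(x,y,z,yaw=None):
    o=bot.get_obs();Rm=R.from_euler('xyz',o['tcp_rot'],degrees=True).as_matrix()
    print("t",round(o['time'],2),"at",o['ee_pos'].round(4),"yaw",o['tcp_rot'][2].round(2),"-> shift",(Rm.T@(np.array([x,y,z])-o['ee_pos'])).round(4),
      "turn",None if yaw is None else np.deg2rad(o['tcp_rot'][2]-yaw).round(3))
E
python3 - <<'E'
from h import *
c=look("wrist",["gear_centre"]);cv2.imwrite("pics/w2.png",c["color"])
p=onz(c,bot.mark_of("wrist","gear_centre")[0]["location"],.01); mv(p[0],p[1],.004)
g=cv2.GaussianBlur(cv2.cvtColor(c["color"],6),(5,5),0)
k=cv2.HoughCircles(g,cv2.HOUGH_GRADIENT,1,30,param1=100,param2=25,minRadius=8,maxRadius=60)
print([(q.round(),onz(c,q[:2],.02)[:2].round(4)) for q in ([] if k is None else k[0][:6])])
E
```

```text
wrist gear_centre 0.58 [252.8 191. ] [0.4605 0.4138]
t 3.6 at [0.4591 0.4126 0.1018] yaw 116.0 -> shift [0.0004 0.0018 0.0978] turn None
[(array([356.,  10.,  33.], dtype=float32), array([0.4652, 0.5422])), (array([160., 308.,  23.], dtype=float32), array([0.4371, 0.3016])), (array([252., 196.,  12.], dtype=float32), array([0.4601, 0.4126]))]
```

View pics/w2.png

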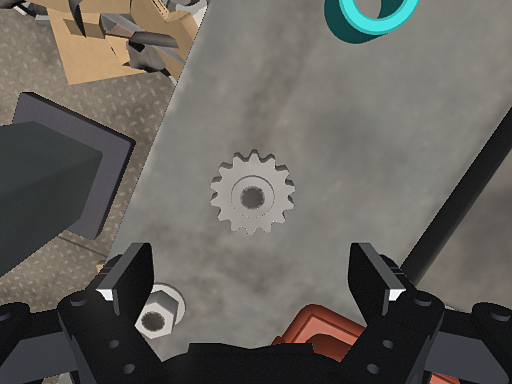

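The gear is centred under the gripper at (252,196), and the nut at (158,310) is clear of the left finger. I'm descending and gripping.

Request:
{"name": "arm_command", "arguments": {
  "series": [
    [0,0.001,0.03,0],
    [0,0.001,0.06,0],
    [0,0.001,0.08,0],
    [0,0.001,0.091,0],
    [0,0.001,0.097,0]
  ]
}}

```text
time: 4.1
ee_pos: [0.46, 0.4136, 0.0053]
tcp_rot: [179.9, -0.0, 116.1]
wrist_force: [-0.2, 0.2, 1.4]
opening: 0.0852
grasp_force: 0.0
```

Request:
{"name": "arm_command", "arguments": {
  "series": [
    [0,0,0,0],
    [0,0,0,0],
    [0,0,0,0],
    [0,0,0,0],
    [0,0,0,0]
  ],
  "hand": 0.045
}}

```text
time: 4.6
ee_pos: [0.4608, 0.4138, 0.0063]
tcp_rot: [179.9, -0.1, 116.0]
wrist_force: [-1.9, -1.3, 7.3]
opening: 0.0565
grasp_force: 42.9
```

Request:
{"name": "arm_command", "arguments": {
  "series": [
    [0,0,0,0],
    [0,0,0,0],
    [0,0,0,0],
    [0,0,0,0],
    [0,0,0,0]
  ]
}}

```text
time: 5.1
ee_pos: [0.4608, 0.4138, 0.0063]
tcp_rot: [179.9, -0.1, 116.0]
wrist_force: [-3.0, -0.1, 6.2]
opening: 0.0559
grasp_force: 42.9
```

```bash
python3 - <<'E'
from h import *
print(bot.get_obs()['grasp_force'])
mv(.46,.414,.15)
for k in ("top","scene"):look(k,list(Z)[5:9]+["pad_1_top"])
E
```

```text
42.851944968570024
t 5.1 at [0.4608 0.4138 0.0063] yaw 116.01 -> shift [ 0.0006 -0.0003 -0.1437] turn None
top pad_2_top 0.6 [333.9 232.4] [ 0.4758 -0.2817]
top pad_3_top 0.5 [358.3 231. ] [ 0.5226 -0.3613]
top pad_3_top 0.49 [333.2 200.7] [ 0.602  -0.2281]
top pad_4_top 0.74 [384.  230.5] [ 0.5682 -0.4467]
top red_end_mark 0.53 [292.5 225.3] [ 0.4317 -0.1312]
top pad_1_top 0.71 [307.4 227.9] [ 0.4481 -0.1855]
scene pad_2_top 0.75 [328.3 234.7] [ 0.4775 -0.2761]
scene pad_3_top 0.52 [361.5 240.3] [ 0.5241 -0.3544]
scene pad_4_top 0.9 [397.6 249.3] [ 0.5603 -0.4419]
scene pad_4_top 0.53 [328.4 232.9] [ 0.4847 -0.2702]
scene red_end_mark 0.64 [283.4 226.6] [ 0.4097 -0.1629]
scene red_end_mark 0.35 [240.  198.3] [0.4208 0.0686]
scene pad_1_top 0.48 [298.2 228.4] [ 0.4374 -0.1964]
```

The gear is held at a 56 mm opening. I'm lifting it and carrying it round the front of the cases towards pad 4.

Request:
{"name": "arm_command", "arguments": {
  "series": [
    [0,0,-0.045,0],
    [0,0,-0.095,0],
    [0,0,-0.144,0],
    [-0.03,-0.031,-0.144,0],
    [-0.06,-0.063,-0.144,0]
  ]
}}

```text
time: 6.2
ee_pos: [0.4308, 0.332, 0.1507]
tcp_rot: [179.7, -0.0, 116.1]
wrist_force: [-0.5, -0.9, -2.3]
opening: 0.0561
grasp_force: 44.6
```

Request:
{"name": "arm_command", "arguments": {
  "series": [
    [-0.039,-0.026,0,0],
    [-0.078,-0.052,0,0],
    [-0.117,-0.077,0,0],
    [-0.156,-0.103,0,0],
    [-0.195,-0.129,0,0]
  ]
}}

```text
time: 6.7
ee_pos: [0.3989, 0.0981, 0.1489]
tcp_rot: [179.9, 0.0, 116.0]
wrist_force: [0.6, -1.2, -2.4]
opening: 0.0566
grasp_force: 44.6
```

Request:
{"name": "arm_command", "arguments": {
  "series": [
    [-0.041,-0.02,0,0],
    [-0.083,-0.04,0,0],
    [-0.124,-0.06,0,0],
    [-0.166,-0.081,0,0],
    [-0.207,-0.101,0,0]
  ]
}}

```text
time: 7.2
ee_pos: [0.3991, -0.1327, 0.1491]
tcp_rot: [179.9, 0.1, 116.0]
wrist_force: [1.2, 0.2, -1.6]
opening: 0.0565
grasp_force: 44.6
```

Request:
{"name": "arm_command", "arguments": {
  "series": [
    [-0.044,-0.001,0,0],
    [-0.088,-0.003,0,0],
    [-0.132,-0.004,0,0],
    [-0.176,-0.005,0,0],
    [-0.219,-0.007,0,0]
  ]
}}

```text
time: 7.7
ee_pos: [0.4897, -0.3325, 0.1486]
tcp_rot: [180.0, 0.0, 116.0]
wrist_force: [0.7, -0.2, -1.7]
opening: 0.0561
grasp_force: 44.6
```

```bash
python3 - <<'E'
from h import *
print(bot.get_obs()['opening'])
c=look("wrist",list(Z)[4:9]+["bearing_2_centre"]);cv2.imwrite("pics/w3.png",c["color"]);mv(.565,-.445,.12)
E
```

```text
0.0560960271470773
wrist pad_2_top 0.77 [272.7 117.8] [ 0.4831 -0.2785]
wrist pad_3_top 0.74 [462.4 135.4] [ 0.6197 -0.2266]
wrist pad_4_top 0.88 [269.7 319.9] [ 0.5626 -0.44  ]
wrist bearing_2_centre 0.84 [463.2 135.3] [ 0.6375 -0.2219]
t 8.05 at [ 0.489  -0.3297  0.1489] yaw 116.05 -> shift [-0.1369  0.0177  0.0289] turn None
```

View pics/w3.png

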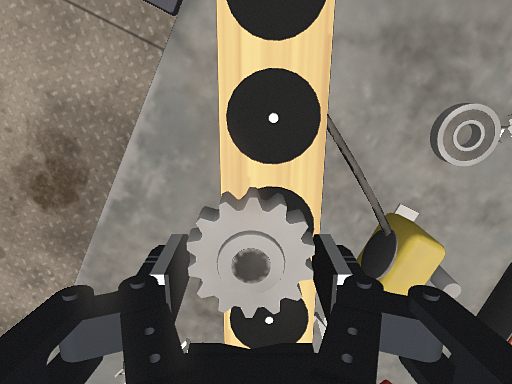

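The pad dots for pads 2 and 4 are clear at (273,118) and (269,320), and the bearing is at (466,135) with the tape beside it at (405,250). From these I get P1 (.443,-.198), P2 (.483,-.279), P3 (.523,-.359) and P4 (.563,-.440).

Request:
{"name": "arm_command", "arguments": {
  "series": [
    [-0.044,0.006,0,0],
    [-0.088,0.012,0.01,0],
    [-0.12,0.016,0.03,0],
    [-0.131,0.018,0.05,0],
    [-0.131,0.018,0.06,0]
  ]
}}

```text
time: 8.55
ee_pos: [0.5626, -0.4398, 0.0857]
tcp_rot: [-179.9, -0.1, 116.0]
wrist_force: [-0.2, -0.1, -3.2]
opening: 0.0566
grasp_force: 44.6
```

Request:
{"name": "arm_command", "arguments": {
  "series": [
    [0,0,0.015,0],
    [0,0,0.025,0],
    [0,0,0.025,0],
    [0,0,0.025,0],
    [0,0,0.025,0]
  ]
}}

```text
time: 9.05
ee_pos: [0.5631, -0.4404, 0.0647]
tcp_rot: [180.0, 0.1, 116.0]
wrist_force: [-0.5, -0.4, -3.1]
opening: 0.0563
grasp_force: 44.6
```

```bash
python3 - <<'E'
from h import *
mv(.5626,-.44,.041)
print(bot.get_obs()['tcp_rot'])
c=cam("wrist");cv2.imwrite("pics/w4.png",c["color"][150:384])
E
```

```text
t 9.05 at [ 0.5631 -0.4404  0.0647] yaw 116.02 -> shift [ 0.0006 -0.0003  0.0237] turn None
[1.79952580e+02 9.35345890e-02 1.16020588e+02]
```

View pics/w4.png

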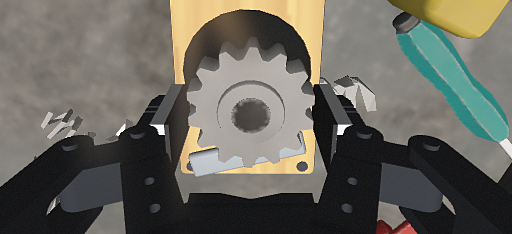

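The gear hangs level over pad 4 with the grey strip just beyond it. I'm lowering and releasing it.

Request:
{"name": "arm_command", "arguments": {
  "series": [
    [0.001,0,0.008,0],
    [0.001,0,0.016,0],
    [0.001,0,0.021,0],
    [0.001,0,0.023,0],
    [0.001,0,0.023,0]
  ]
}}

```text
time: 9.6
ee_pos: [0.5621, -0.4393, 0.0414]
tcp_rot: [180.0, 0.0, 116.0]
wrist_force: [-4.5, 2.9, 8.2]
opening: 0.0561
grasp_force: 45.8
```

Request:
{"name": "arm_command", "arguments": {
  "series": [
    [0,0,0,0],
    [0,0,0,0],
    [0,0,0,0],
    [0,0,0,0],
    [0,0,0,0]
  ],
  "hand": 0.072
}}

```text
time: 10.1
ee_pos: [0.5624, -0.4394, 0.0401]
tcp_rot: [-180.0, -0.0, 116.0]
wrist_force: [-0.4, 0.1, 0.2]
opening: 0.0718
grasp_force: 0.0
```

Request:
{"name": "arm_command", "arguments": {
  "series": [
    [0,0,-0.02,0],
    [0,0,-0.05,0],
    [0,0,-0.09,0],
    [0.01,0,-0.11,0],
    [0.01,0,-0.11,0]
  ]
}}

```text
time: 10.6
ee_pos: [0.559, -0.4308, 0.1547]
tcp_rot: [179.8, 0.3, 116.0]
wrist_force: [0.7, 0.1, 1.4]
opening: 0.0719
grasp_force: 0.0
```

```bash
python3 - <<'E'
from h import *
Z["gear_centre"]=.045
c=look("wrist",["gear_centre","bearing_2_centre"]);mv(.6375,-.2219,.12)
g=cv2.GaussianBlur(cv2.cvtColor(c["color"],6),(5,5),0)
k=cv2.HoughCircles(g,cv2.HOUGH_GRADIENT,1,30,param1=100,param2=25,minRadius=8,maxRadius=60)
print([(q.round(),onz(c,q[:2],.055)[:2].round(4)) for q in ([] if k is None else k[0][:6])])
cv2.imwrite("pics/w5.png",c["color"])
E
```

```text
wrist gear_centre 0.64 [249.6 195.9] [ 0.5637 -0.4393]
wrist bearing_2_centre 0.56 [245.5  74.6] [ 0.52   -0.3574]
t 10.75 at [ 0.5578 -0.4304  0.149 ] yaw 116.02 -> shift [0.1524 0.1631 0.029 ] turn None
[(array([246., 192.,  43.], dtype=float32), array([ 0.5586, -0.4342])), (array([248.,  76.,  50.], dtype=float32), array([ 0.5234, -0.3583])), (array([146., 268.,  26.], dtype=float32), array([ 0.5132, -0.5296])), (array([448., 142.,  10.], dtype=float32), array([ 0.6741, -0.3354]))]
```

View pics/w5.png

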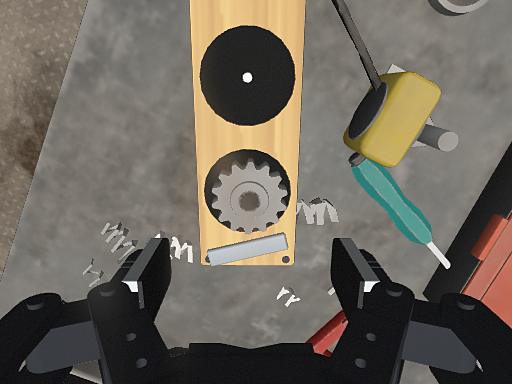

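The gear sits centred on pad 4 at (249,200). The camera would come close to the cases at the bearing, so I'm turning the wrist half round first. The finger line stays the same and the camera faces away.

Request:
{"name": "arm_command", "arguments": {
  "series": [
    [0,0,0,0.149],
    [0,0,0,0.298],
    [0,0,0,0.447],
    [0,0,0,0.596],
    [0,0,0,0.745]
  ]
}}

```text
time: 11.25
ee_pos: [0.5575, -0.4303, 0.1478]
tcp_rot: [-179.8, -0.1, 73.0]
wrist_force: [0.0, -1.3, 0.4]
opening: 0.0719
grasp_force: 0.0
```

Request:
{"name": "arm_command", "arguments": {
  "series": [
    [0,0,0,0.149],
    [0,0,0,0.298],
    [0,0,0,0.447],
    [0,0,0,0.596],
    [0,0,0,0.745]
  ]
}}

```text
time: 11.75
ee_pos: [0.5575, -0.4303, 0.1479]
tcp_rot: [-179.8, 0.1, 30.3]
wrist_force: [-0.0, -1.0, -0.6]
opening: 0.0719
grasp_force: 0.0
```

Request:
{"name": "arm_command", "arguments": {
  "series": [
    [0,0,0,0.149],
    [0,0,0,0.298],
    [0,0,0,0.447],
    [0,0,0,0.596],
    [0,0,0,0.745]
  ]
}}

```text
time: 12.25
ee_pos: [0.5575, -0.4303, 0.1479]
tcp_rot: [-179.9, 0.2, -12.4]
wrist_force: [-0.7, 0.1, -0.3]
opening: 0.072
grasp_force: 0.0
```

Request:
{"name": "arm_command", "arguments": {
  "series": [
    [0,0,0,0.149],
    [0,0,0,0.298],
    [0,0,0,0.447],
    [0,0,0,0.596],
    [0,0,0,0.745]
  ],
  "hand": 0.085
}}

```text
time: 12.75
ee_pos: [0.5166, -0.4733, 0.1479]
tcp_rot: [-176.9, 0.4, -43.7]
wrist_force: [0.7, 1.4, 0.4]
opening: 0.0854
grasp_force: 0.0
```

Request:
{"name": "arm_command", "arguments": {
  "series": [
    [0,0,0,0.149],
    [0,0,0,0.162],
    [0,0,0,0.162],
    [0,0,0,0.162],
    [0,0,0,0.162]
  ]
}}

```text
time: 13.25
ee_pos: [0.4863, -0.5006, 0.1498]
tcp_rot: [-175.0, 0.8, -47.8]
wrist_force: [0.2, -0.1, 0.3]
opening: 0.0852
grasp_force: 0.0
```

```bash
python3 - <<'E'
from h import *
mv(.6375,-.2219,.12,-64)
E
```

```text
t 13.25 at [ 0.4863 -0.5006  0.1498] yaw -47.79 -> shift [-0.1044 -0.2953  0.0571] turn 0.283
```

```bash
python3 - <<'E'
from h import *
o=bot.get_obs();print(o['q'].round(1),o['tcp_rot'])
E
```

```text
[-47.9  26.2  26.7  91.4   5.  179.9] [-175.03112403    0.83041212  -47.79446224]
```

The last joint ran to its limit, since its sense is opposite to what I assumed. I'm turning back to a yaw of about 0 and checking where the tape stands.

Request:
{"name": "arm_command", "arguments": {
  "series": [
    [0,0,0,-0.14],
    [0,0,0,-0.28],
    [0,0,0,-0.42],
    [0,0,0,-0.56],
    [0,0,0,-0.7]
  ]
}}

```text
time: 13.75
ee_pos: [0.4865, -0.5005, 0.1502]
tcp_rot: [-175.7, -2.6, -7.5]
wrist_force: [0.5, 0.7, 0.3]
opening: 0.0849
grasp_force: 0.0
```

Request:
{"name": "arm_command", "arguments": {
  "series": [
    [0,0,0,-0.14],
    [0,0,0,-0.28],
    [0,0,0,-0.41],
    [0,0,0,-0.41],
    [0,0,0,-0.41]
  ]
}}

```text
time: 14.25
ee_pos: [0.4862, -0.5008, 0.1503]
tcp_rot: [-177.1, -4.1, 15.4]
wrist_force: [-0.3, -0.4, -0.4]
opening: 0.085
grasp_force: 0.0
```

```bash
python3 - <<'E'
from h import *
o=bot.get_obs();print(o['q'].round(1),o['tcp_rot'])
mv(.6375,-.2219,.12,0)
c=cam("wrist")
# tape outline from earlier picture w3 (TCP .489,-.3297,.1489, yaw 116.05)
T=np.eye(4);T[:3,:3]=R.from_euler('xyz',[180,0,116.05],degrees=True).as_matrix();T[:3,3]=[.489,-.3297,.1489]
c["T"]=T@np.array(c["T_tool_cam"])
for p in[(408,207),(445,250),(460,290),(365,255),(418,212)]:print(p,onz(c,p,.06)[:2].round(3),onz(c,p,.02)[:2].round(3))
E
```

```text
[-47.9  26.1  26.7  91.4   5.  116.6] [-177.05677329   -4.0849789    15.41923809]
t 14.25 at [ 0.4862 -0.5008  0.1503] yaw 15.42 -> shift [ 0.2173 -0.226   0.0576] turn 0.269
(408, 207) [ 0.597 -0.288] [ 0.622 -0.293]
(445, 250) [ 0.642 -0.305] [ 0.675 -0.312]
(460, 290) [ 0.674 -0.329] [ 0.711 -0.34 ]
(365, 255) [ 0.59  -0.336] [ 0.613 -0.348]
(418, 212) [ 0.606 -0.289] [ 0.632 -0.293]
```

The commanded pose picked up a fixed 5° tilt towards azimuth 51°. At yaw -129° that tilt lies about the finger closing line, so grasps stay square and parts stay level. The camera then faces away from the cases and the joint stays in range, so I'm turning there.

Request:
{"name": "arm_command", "arguments": {
  "series": [
    [0,0,0,-0.149],
    [0,0,0,-0.298],
    [0,0,0,-0.447],
    [0,0,0,-0.596],
    [0,0,0,-0.745]
  ]
}}

```text
time: 14.8
ee_pos: [0.4857, -0.5013, 0.1503]
tcp_rot: [179.3, -5.0, 58.6]
wrist_force: [0.2, -0.7, 0.6]
opening: 0.0849
grasp_force: 0.0
```

Request:
{"name": "arm_command", "arguments": {
  "series": [
    [0,0,0,-0.149],
    [0,0,0,-0.298],
    [0,0,0,-0.447],
    [0,0,0,-0.596],
    [0,0,0,-0.745]
  ]
}}

```text
time: 15.3
ee_pos: [0.4857, -0.5013, 0.1503]
tcp_rot: [176.1, -3.2, 101.4]
wrist_force: [-0.3, -0.7, 0.2]
opening: 0.085
grasp_force: 0.0
```

Request:
{"name": "arm_command", "arguments": {
  "series": [
    [0,0,0,-0.149],
    [0,0,0,-0.298],
    [0,0,0,-0.447],
    [0,0,0,-0.596],
    [0,0,0,-0.745]
  ]
}}

```text
time: 15.8
ee_pos: [0.4858, -0.5013, 0.1503]
tcp_rot: [175.0, 0.2, 143.9]
wrist_force: [0.2, -0.1, -0.5]
opening: 0.0853
grasp_force: 0.0
```

Request:
{"name": "arm_command", "arguments": {
  "series": [
    [0,0,0,-0.149],
    [0,0,0,-0.298],
    [0,0,0,-0.447],
    [0,0,0,-0.596],
    [0,0,0,-0.745]
  ]
}}

```text
time: 16.3
ee_pos: [0.4857, -0.5013, 0.1504]
tcp_rot: [176.5, 3.6, -173.5]
wrist_force: [0.3, 0.5, 0.6]
opening: 0.085
grasp_force: 0.0
```

Request:
{"name": "arm_command", "arguments": {
  "series": [
    [0,0,0,-0.149],
    [0,0,0,-0.298],
    [0,0,0,-0.447],
    [0,0,0,-0.596],
    [0,0,0,-0.745]
  ]
}}

```text
time: 16.8
ee_pos: [0.4857, -0.5013, 0.1504]
tcp_rot: [179.8, 5.0, -130.7]
wrist_force: [-0.1, 0.5, -0.2]
opening: 0.0851
grasp_force: 0.0
```

```bash
python3 - <<'E'
from h import *
o=bot.get_obs();print(o['q'].round(1),o['tcp_rot'],R.from_euler('xyz',o['tcp_rot'],degrees=True).as_matrix().round(3))
mv(.56,-.26,.19,-129);mv(.635,-.227,.12)
E
```

```text
[-47.9  26.1  26.7  91.4   5.  -97.3] [ 179.83982635    5.03032856 -130.70430032] [[-0.65  -0.758  0.055]
 [-0.755  0.652  0.068]
 [-0.088  0.003 -0.996]]
t 16.8 at [ 0.4857 -0.5013  0.1504] yaw -130.7 -> shift [-0.2339  0.1011 -0.0189] turn -0.03
t 16.8 at [ 0.4857 -0.5013  0.1504] yaw -130.7 -> shift [-0.3014  0.0656  0.0572] turn None
```

Request:
{"name": "arm_command", "arguments": {
  "series": [
    [-0.045,0.02,-0.004,0],
    [-0.09,0.04,-0.008,0],
    [-0.135,0.06,-0.012,0],
    [-0.18,0.08,-0.016,0],
    [-0.225,0.1,-0.019,0]
  ]
}}

```text
time: 17.3
ee_pos: [0.556, -0.2659, 0.1899]
tcp_rot: [179.8, 5.0, -131.1]
wrist_force: [0.9, -0.3, 0.3]
opening: 0.0848
grasp_force: 0.0
```

Request:
{"name": "arm_command", "arguments": {
  "series": [
    [-0.025,-0.012,0.025,0],
    [-0.05,-0.024,0.05,0],
    [-0.076,-0.036,0.07,0],
    [-0.076,-0.036,0.076,0],
    [-0.076,-0.036,0.076,0]
  ]
}}

```text
time: 17.8
ee_pos: [0.6364, -0.2282, 0.1186]
tcp_rot: [179.7, 5.0, -131.0]
wrist_force: [0.2, -0.5, -0.6]
opening: 0.0852
grasp_force: 0.0
```

```bash
python3 - <<'E'
from h import *
print(bot.get_obs()['q'].round(1))
c=look("wrist",["bearing_2_centre"]);mv(.6385,-.2205,.01)
g=cv2.GaussianBlur(cv2.cvtColor(c["color"],6),(5,5),0)
k=cv2.HoughCircles(g,cv2.HOUGH_GRADIENT,1,30,param1=100,param2=25,minRadius=8,maxRadius=60)
print([(q.round(),onz(c,q[:2],.015)[:2].round(4)) for q in ([] if k is None else k[0][:6])])
cv2.imwrite("pics/w6.png",c["color"])
E
```

```text
[-21.7  20.3  15.5  83.9   4.8 -70.8]
wrist bearing_2_centre 0.82 [251.3 180.2] [ 0.6403 -0.2217]
t 17.9 at [ 0.6364 -0.2294  0.1208] yaw -130.99 -> shift [0.0017 0.0039 0.1111] turn None
[(array([254., 180.,  27.], dtype=float32), array([ 0.6369, -0.222 ])), (array([142.,  58.,  49.], dtype=float32), array([ 0.6368, -0.337 ])), (array([ 78., 104.,  14.], dtype=float32), array([ 0.693 , -0.3459]))]
```

View pics/w6.png

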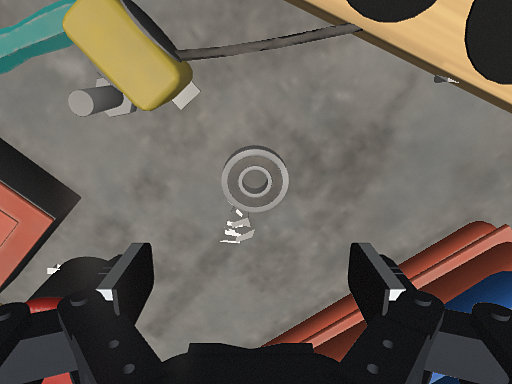

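The bearing is at (254,180), with case, tape and pot all clear of the finger paths. I'm descending and gripping.

Request:
{"name": "arm_command", "arguments": {
  "series": [
    [0.001,0.003,0.035,0],
    [0.002,0.003,0.07,0],
    [0.002,0.003,0.095,0],
    [0.002,0.003,0.106,0],
    [0.002,0.003,0.111,0]
  ]
}}

```text
time: 18.4
ee_pos: [0.6388, -0.2215, 0.0097]
tcp_rot: [179.8, 5.0, -131.0]
wrist_force: [0.0, -0.7, 0.4]
opening: 0.0847
grasp_force: 0.0
```

Request:
{"name": "arm_command", "arguments": {
  "series": [
    [0,0,0,0],
    [0,0,0,0],
    [0,0,0,0],
    [0,0,0,0],
    [0,0,0,0]
  ],
  "hand": 0.04
}}

```text
time: 18.9
ee_pos: [0.6415, -0.2223, 0.0135]
tcp_rot: [-179.8, 5.1, -130.9]
wrist_force: [1.1, -1.7, 10.9]
opening: 0.0397
grasp_force: 6.1
```

Request:
{"name": "arm_command", "arguments": {
  "series": [
    [0,0,0,0],
    [0,0,0,0],
    [0,0,-0.02,0],
    [0,0,-0.06,0],
    [0,0,-0.1,0]
  ]
}}

```text
time: 19.4
ee_pos: [0.6334, -0.2278, 0.1108]
tcp_rot: [179.8, 5.0, -130.9]
wrist_force: [0.5, 0.4, -0.4]
opening: 0.0404
grasp_force: 0.0
```

```bash
python3 - <<'E'
from h import *
mv(.523,-.359,.12)
c=look("wrist",["bearing_2_centre","pad_3_top","pad_2_top"]);cv2.imwrite("pics/w7.png",c["color"])
E
```

```text
t 19.4 at [ 0.6334 -0.2278  0.1108] yaw -130.91 -> shift [ 0.17   -0.0024 -0.0242] turn None
wrist bearing_2_centre 0.94 [250.1 184.4] [ 0.6388 -0.2216]
wrist pad_3_top 0.35 [249.6 185. ] [ 0.6325 -0.2294]
```

View pics/w7.png

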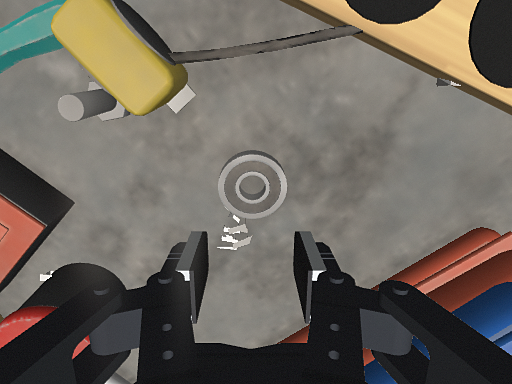

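The fingers closed just above the 15 mm ring because the tips sit back when part-open. The bearing has not moved, so I'm retrying about 10 mm lower.

Request:
{"name": "arm_command", "arguments": {
  "series": [
    [0,0,0.005,0],
    [0,0,0.035,0],
    [0,0,0.075,0],
    [0,0,0.098,0],
    [0,0,0.104,0]
  ],
  "hand": 0.085
}}

```text
time: 20.1
ee_pos: [0.6367, -0.2194, 0.0]
tcp_rot: [179.4, 4.9, -130.9]
wrist_force: [0.4, 1.3, 0.5]
opening: 0.0849
grasp_force: 0.0
```

Request:
{"name": "arm_command", "arguments": {
  "series": [
    [0,0,0.003,0],
    [0,0,0.006,0],
    [0,0,0.006,0],
    [0,0,0.006,0],
    [0,0,0.006,0]
  ],
  "hand": 0.04
}}

```text
time: 20.6
ee_pos: [0.6403, -0.2206, 0.0006]
tcp_rot: [179.9, 5.1, -130.9]
wrist_force: [-0.2, 0.2, 2.2]
opening: 0.0502
grasp_force: 42.0
```

Request:
{"name": "arm_command", "arguments": {
  "series": [
    [0,0,0,0],
    [0,0,0,0],
    [0,0,0,0],
    [0,0,0,0],
    [0,0,0,0]
  ]
}}

```text
time: 21.1
ee_pos: [0.6403, -0.2206, 0.0005]
tcp_rot: [179.9, 5.1, -130.9]
wrist_force: [-0.5, -1.1, 5.9]
opening: 0.0503
grasp_force: 42.3
```

The bearing is held at about 50 mm. I'm carrying it to pad 3.

Request:
{"name": "arm_command", "arguments": {
  "series": [
    [0,0,-0.03,0],
    [0,0,-0.075,0],
    [0,0,-0.115,0],
    [0.03,0,-0.115,0],
    [0.075,-0.001,-0.115,0]
  ]
}}

```text
time: 21.6
ee_pos: [0.5864, -0.2848, 0.109]
tcp_rot: [180.0, 5.1, -130.7]
wrist_force: [-0.3, -0.9, -3.0]
opening: 0.0499
grasp_force: 42.4
```

Request:
{"name": "arm_command", "arguments": {
  "series": [
    [0.045,-0.001,0,0],
    [0.08,-0.001,0,0],
    [0.095,-0.001,0,0],
    [0.095,-0.001,0,0],
    [0.095,-0.001,0,0]
  ]
}}

```text
time: 22.1
ee_pos: [0.5244, -0.3571, 0.099]
tcp_rot: [179.8, 5.1, -130.9]
wrist_force: [-0.2, -0.5, -2.6]
opening: 0.0499
grasp_force: 42.4
```

```bash
python3 - <<'E'
from h import *
mv(.5245,-.358,.036)
c=look("wrist",["pad_3_top","pad_2_top","pad_4_top","bearing_2_centre"]);cv2.imwrite("pics/w8.png",c["color"])
E
```

```text
t 22.1 at [ 0.5244 -0.3571  0.099 ] yaw -130.92 -> shift [ 0.0062 -0.0009  0.0627] turn None
wrist pad_3_top 0.59 [246.8 190.7] [ 0.5244 -0.3602]
wrist pad_2_top 0.73 [370.6 240.2] [ 0.4844 -0.277 ]
wrist bearing_2_centre 0.93 [245.7 251.8] [ 0.5668 -0.3134]
wrist bearing_2_centre 0.58 [248.6 188.6] [ 0.5298 -0.3524]
```

View pics/w8.png

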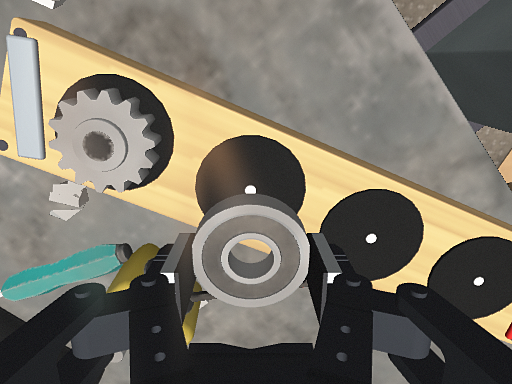

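Pad 3's dot is at (250,190), directly ahead of the held bearing, and pad 2's is at (371,239). The gear still sits well. I'm lowering and releasing.

Request:
{"name": "arm_command", "arguments": {
  "series": [
    [0.002,-0.001,0.015,0],
    [0.004,-0.001,0.035,0],
    [0.006,-0.001,0.05,0],
    [0.006,-0.001,0.059,0],
    [0.006,-0.001,0.062,0]
  ]
}}

```text
time: 22.85
ee_pos: [0.5237, -0.3579, 0.0355]
tcp_rot: [179.7, 5.0, -130.9]
wrist_force: [-3.7, 1.9, 4.0]
opening: 0.0503
grasp_force: 42.9
```

Request:
{"name": "arm_command", "arguments": {
  "series": [
    [0,0,0,0],
    [0,0,0,0],
    [0,0,0,0],
    [0,0,0,0],
    [0,0,0,0]
  ],
  "hand": 0.064
}}

```text
time: 23.35
ee_pos: [0.5245, -0.3586, 0.0372]
tcp_rot: [179.9, 5.0, -130.9]
wrist_force: [0.3, -0.1, -0.4]
opening: 0.0637
grasp_force: 0.0
```

Request:
{"name": "arm_command", "arguments": {
  "series": [
    [0,0,-0.02,0],
    [0,0,-0.06,0],
    [0,0,-0.1,0],
    [0,0,-0.13,0],
    [0,0,-0.13,0]
  ]
}}

```text
time: 23.85
ee_pos: [0.5184, -0.3686, 0.1718]
tcp_rot: [-179.7, 5.1, -130.9]
wrist_force: [0.6, -0.4, 0.1]
opening: 0.0639
grasp_force: 0.0
```

```bash
python3 - <<'E'
from h import *
Z["gear_centre"]=.045;Z["bearing_2_centre"]=.0425
c=look("wrist",["pad_1_top","pad_2_top","gear_centre","bearing_2_centre"]);cv2.imwrite("pics/w9.png",c["color"])
mv(.44,-.1,.17);mv(.445,.09,.14)
look("top",["bush_brass_centre","bush_steel_centre"]);look("scene",["bush_brass_centre"])
E
```

```text
wrist pad_1_top 0.82 [429.5 244.9] [ 0.4452 -0.1975]
wrist pad_2_top 0.65 [345.8 209.6] [ 0.4835 -0.2788]
wrist gear_centre 0.73 [150.2 131.4] [ 0.5608 -0.4421]
wrist bearing_2_centre 0.87 [251.4 176.4] [ 0.5253 -0.3602]
wrist bearing_2_centre 0.16 [254.6 174.5] [ 0.5222 -0.3597]
t 24.1 at [ 0.5167 -0.3669  0.1647] yaw -130.92 -> shift [-0.1513  0.2327  0.0093] turn None
t 24.1 at [ 0.5167 -0.3669  0.1647] yaw -130.92 -> shift [-0.295   0.3532  0.0526] turn None
top bush_brass_centre 0.56 [143.4 154.5] [0.4586 0.569 ]
top bush_steel_centre 0.21 [384.3 228.1] [ 0.5841 -0.445 ]
scene bush_brass_centre 0.72 [257.8 208.8] [ 0.4389 -0.005 ]
scene bush_brass_centre 0.45 [184.3 160.7] [0.4684 0.5581]
scene bush_brass_centre 0.43 [242.5 198.9] [0.4432 0.0861]
```

View pics/w9.png

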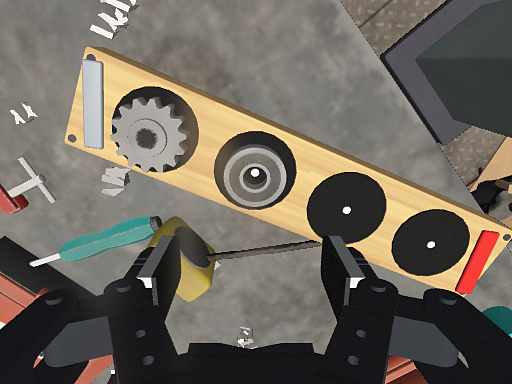

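The bearing sits flat on pad 3, with the pad's dot visible through its hole at (255,173). Next is the bronze bush at about (.444,.089).

Request:
{"name": "arm_command", "arguments": {
  "series": [
    [-0.022,0.042,0.003,0],
    [-0.044,0.084,0.006,0],
    [-0.066,0.127,0.009,0],
    [-0.088,0.169,0.012,0],
    [-0.11,0.211,0.015,0]
  ],
  "hand": 0.085
}}

```text
time: 24.85
ee_pos: [0.4292, -0.1438, 0.1614]
tcp_rot: [179.8, 5.0, -130.9]
wrist_force: [0.7, -0.0, -0.2]
opening: 0.0847
grasp_force: 0.0
```

Request:
{"name": "arm_command", "arguments": {
  "series": [
    [-0.034,0.03,0.005,0],
    [-0.069,0.06,0.01,0],
    [-0.104,0.09,0.016,0],
    [-0.138,0.12,0.021,0],
    [-0.172,0.15,0.026,0]
  ]
}}

```text
time: 25.35
ee_pos: [0.43, 0.086, 0.1514]
tcp_rot: [179.9, 5.1, -130.9]
wrist_force: [0.1, -0.4, -0.3]
opening: 0.0848
grasp_force: 0.0
```

```bash
python3 - <<'E'
from h import *
Z["bush_brass_centre"]=.02
c=look("wrist",["bush_brass_centre"]);cv2.imwrite("pics/w10.png",c["color"])
h=cv2.cvtColor(c["color"],cv2.COLOR_BGR2HSV)
m=cv2.inRange(h,(15,90,60),(32,255,255));n,l,s,ce=cv2.connectedComponentsWithStats(m)
for i in range(1,n):
    if s[i][4]>300:
        x,y,w,hh=s[i][:4];print(s[i],ce[i].round(1),onz(c,ce[i],.02).round(4))
for p in bot.mark_of("wrist","bush_brass_centre")[:1]:
    q=onz(c,p["location"],.02);mv(q[0]+.001,q[1]+.001,.014)
E
```

```text
wrist bush_brass_centre 0.74 [137.3  54.5] [ 0.4381 -0.0327]
wrist bush_brass_centre 0.6 [252.2 180.8] [0.4389 0.099 ]
[ 379   19  133   91 6884] [450.6  70.4] [0.2672 0.13   0.02  ]
[ 343  109  152  127 8024] [421.1 165.5] [0.3228 0.1816 0.02  ]
[ 226  153   55   63 2275] [253.8 184.9] [0.4403 0.1027 0.02  ]
t 25.5 at [0.4299 0.0865 0.1512] yaw -130.61 -> shift [ 0.0956 -0.0843  0.129 ] turn None
```

View pics/w10.png

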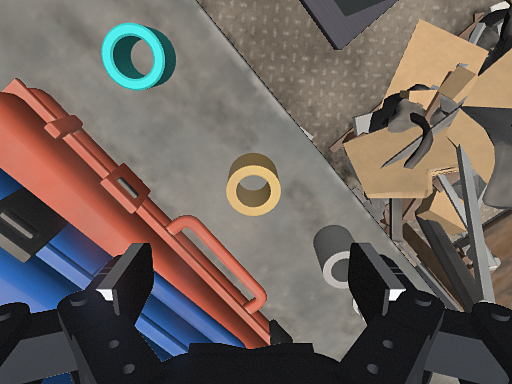

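The wrist view shows the bronze bush at (253,188), turquoise decoy at (138,55), steel bush at (338,265) and case handle at (215,260). I'll narrow the fingers to stay clear of the handle.

```bash
python3 - <<'E'
from h import *
c=cam("wrist");print(onz(c,(253.3,188.5),.04),onz(c,(252,181),.02),proj(c,[.44,.1,.04]),proj(c,[.44,.1,.0]))
q=onz(c,(253.3,188.5),.04);mv(q[0]+.0012,q[1]+.0015,.006)
E
```

```text
[0.43748408 0.09937713 0.04      ] [0.4388066  0.09955618 0.02      ] [251.40551778 190.96228525] [251.15994793 174.56127692]
t 25.55 at [0.4301 0.0851 0.1512] yaw -130.73 -> shift [-0.0048  0.0034  0.1462] turn None
```

Request:
{"name": "arm_command", "arguments": {
  "series": [
    [-0.005,0.003,0.045,0],
    [-0.005,0.003,0.09,0],
    [-0.005,0.003,0.125,0],
    [-0.005,0.003,0.14,0],
    [-0.005,0.003,0.146,0]
  ],
  "hand": 0.064
}}

```text
time: 26.05
ee_pos: [0.4385, 0.0982, 0.0044]
tcp_rot: [179.7, 4.9, -131.0]
wrist_force: [-0.6, 0.1, 0.6]
opening: 0.0639
grasp_force: 0.0
```

Request:
{"name": "arm_command", "arguments": {
  "series": [
    [0,0,0,0],
    [0,0,0,0],
    [0,0,0,0],
    [0,0,0,0],
    [0,0,0,0]
  ],
  "hand": 0.033
}}

```text
time: 26.55
ee_pos: [0.4401, 0.0997, 0.0072]
tcp_rot: [179.9, 5.1, -130.9]
wrist_force: [-1.0, -2.6, 3.3]
opening: 0.0426
grasp_force: 41.4
```

Request:
{"name": "arm_command", "arguments": {
  "series": [
    [0,0,0,0],
    [0,0,-0.03,0],
    [0,0,-0.07,0],
    [0,0,-0.115,0],
    [0,0,-0.15,0]
  ]
}}

```text
time: 27.05
ee_pos: [0.4311, 0.0897, 0.158]
tcp_rot: [179.8, 5.1, -130.9]
wrist_force: [1.5, 0.2, -3.3]
opening: 0.0429
grasp_force: 42.1
```

```bash
python3 - <<'E'
from h import *
mv(.415,-.12,.155);mv(.4848,-.2775,.12)
E
```

```text
t 27.05 at [0.4311 0.0897 0.158 ] yaw -130.89 -> shift [ 0.1687 -0.1251 -0.0123] turn None
t 27.05 at [0.4311 0.0897 0.158 ] yaw -130.89 -> shift [ 0.2449 -0.281   0.0156] turn None
```

Request:
{"name": "arm_command", "arguments": {
  "series": [
    [0.034,-0.025,-0.002,0],
    [0.068,-0.05,-0.004,0],
    [0.102,-0.075,-0.006,0],
    [0.136,-0.1,-0.008,0],
    [0.17,-0.125,-0.01,0]
  ]
}}

```text
time: 27.55
ee_pos: [0.4138, -0.1223, 0.1503]
tcp_rot: [179.8, 5.1, -130.9]
wrist_force: [1.6, 0.5, -2.2]
opening: 0.0429
grasp_force: 42.1
```

Request:
{"name": "arm_command", "arguments": {
  "series": [
    [0.019,-0.039,0.006,0],
    [0.038,-0.078,0.012,0],
    [0.057,-0.117,0.018,0],
    [0.075,-0.156,0.026,0],
    [0.075,-0.156,0.026,0]
  ]
}}

```text
time: 28.05
ee_pos: [0.4852, -0.2809, 0.1137]
tcp_rot: [179.6, 5.0, -131.1]
wrist_force: [-0.6, 1.3, -3.2]
opening: 0.0428
grasp_force: 42.4
```

```bash
python3 - <<'E'
from h import *
look("wrist",["pad_1_top","pad_2_top"]);mv(.4851,-.2772,.042)
E
```

```text
wrist pad_1_top 0.9 [365.2 231.2] [ 0.445  -0.1988]
wrist pad_2_top 0.83 [253.9 187.9] [ 0.4839 -0.2779]
wrist pad_2_top 0.31 [250.1 262. ] [ 0.5254 -0.2343]
t 28.2 at [ 0.4844 -0.2773  0.1168] yaw -130.93 -> shift [ 0.006  -0.0008  0.0746] turn None
```

Request:
{"name": "arm_command", "arguments": {
  "series": [
    [0.003,-0.001,0.025,0],
    [0.006,-0.001,0.05,0],
    [0.006,-0.001,0.065,0],
    [0.006,-0.001,0.072,0],
    [0.006,-0.001,0.074,0]
  ]
}}

```text
time: 28.7
ee_pos: [0.4857, -0.2772, 0.0433]
tcp_rot: [179.8, 5.0, -130.9]
wrist_force: [0.6, -0.7, -2.7]
opening: 0.0429
grasp_force: 42.4
```

Request:
{"name": "arm_command", "arguments": {
  "series": [
    [0,0,0,0],
    [0,0,0,0],
    [0,0,0,0],
    [0,0,0,0],
    [0,0,0,0]
  ],
  "hand": 0.058
}}

```text
time: 29.2
ee_pos: [0.4858, -0.278, 0.0436]
tcp_rot: [179.9, 5.0, -130.9]
wrist_force: [-1.1, -0.5, -0.2]
opening: 0.0582
grasp_force: 0.0
```

Request:
{"name": "arm_command", "arguments": {
  "series": [
    [0,0,-0.02,0],
    [0,0,-0.06,0],
    [0,0,-0.1,0],
    [0,0,-0.12,0],
    [0,0,-0.12,0]
  ]
}}

```text
time: 29.7
ee_pos: [0.4801, -0.287, 0.1665]
tcp_rot: [-179.9, 5.1, -130.9]
wrist_force: [0.0, 0.3, 0.3]
opening: 0.0584
grasp_force: 0.0
```

```bash
python3 - <<'E'
from h import *
Z["bush_brass_centre"]=.055;Z["bearing_2_centre"]=.0425
c=look("wrist",["pad_1_top","bush_brass_centre","bearing_2_centre"]);cv2.imwrite("pics/w11.png",c["color"])
mv(.41,-.1,.16);mv(.405,.185,.16)
E
```

```text
wrist pad_1_top 0.95 [348.5 209.7] [ 0.443  -0.1982]
wrist bush_brass_centre 0.71 [253.5 182.3] [ 0.4848 -0.2783]
wrist bearing_2_centre 0.91 [147.2 134.1] [ 0.5246 -0.3602]
t 29.9 at [ 0.4786 -0.2857  0.1613] yaw -130.92 -> shift [-0.0949  0.1734  0.0105] turn None
t 29.9 at [ 0.4786 -0.2857  0.1613] yaw -130.92 -> shift [-0.3062  0.3638  0.0301] turn None
```

View pics/w11.png

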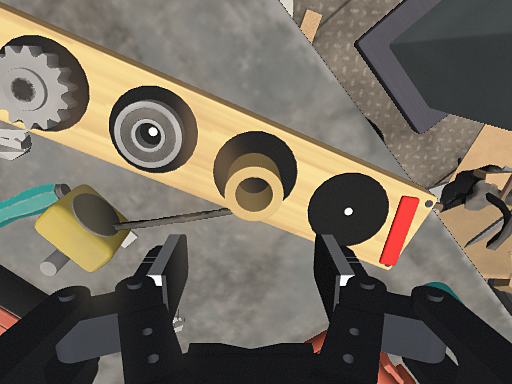

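The bronze bush stands on pad 2 at (255,188), the bearing and gear are still in place, and pad 1's dot is at (348,211) next to the red strip. Next is the steel bush. My picture allowance is used up, so I'll rely on the networks and image measurement.

Request:
{"name": "arm_command", "arguments": {
  "series": [
    [-0.02,0.036,0.002,0],
    [-0.04,0.072,0.004,0],
    [-0.06,0.108,0.006,0],
    [-0.08,0.144,0.009,0],
    [-0.1,0.18,0.011,0]
  ]
}}

```text
time: 30.4
ee_pos: [0.4074, -0.0907, 0.1596]
tcp_rot: [179.7, 5.0, -130.9]
wrist_force: [0.6, 0.7, 0.1]
opening: 0.0582
grasp_force: 0.0
```

Request:
{"name": "arm_command", "arguments": {
  "series": [
    [-0.034,0.03,0.003,0],
    [-0.068,0.061,0.006,0],
    [-0.102,0.092,0.009,0],
    [-0.136,0.122,0.012,0],
    [-0.17,0.153,0.015,0]
  ]
}}

```text
time: 30.9
ee_pos: [0.404, 0.1388, 0.1605]
tcp_rot: [179.8, 5.0, -130.9]
wrist_force: [1.0, -0.4, -0.7]
opening: 0.0583
grasp_force: 0.0
```

Request:
{"name": "arm_command", "arguments": {
  "series": [
    [-0.034,0.03,0.003,0],
    [-0.034,0.03,0.003,0],
    [-0.034,0.03,0.003,0],
    [-0.034,0.03,0.003,0],
    [-0.034,0.03,0.003,0]
  ]
}}

```text
time: 31.4
ee_pos: [0.4046, 0.1813, 0.1613]
tcp_rot: [179.8, 5.0, -131.0]
wrist_force: [-0.1, -0.6, -0.6]
opening: 0.0579
grasp_force: 0.0
```

```bash
cat > s.py <<'E'
from h import *
c=look("wrist",["bush_steel_centre","flange_nut_centre"]);look("wrist",["bush_steel_centre"],"find_in")
g=cv2.GaussianBlur(cv2.cvtColor(c["color"],6),(5,5),0)
k=cv2.HoughCircles(g,cv2.HOUGH_GRADIENT,1,20,param1=100,param2=22,minRadius=8,maxRadius=45)
print([(q.round(),onz(c,q[:2],.05)[:2].round(4)) for q in ([] if k is None else k[0][:8])])
q=onz(c,bot.mark_of("wrist","bush_steel_centre")[0]["location"],.025);mv(q[0]+.0012,q[1]+.0013,.012)
E
python3 s.py
```

```text
wrist bush_steel_centre 0.73 [250.2 192.3] [0.4229 0.2026]
wrist flange_nut_centre 0.71 [295.7 257.2] [0.4383 0.2899]
wrist bush_steel_centre 0.72 [248.1 195.8] [0.4268 0.2043]
[(array([412., 130.,  44.], dtype=float32), array([0.2918, 0.2363])), (array([248., 206.,  21.], dtype=float32), array([0.4255, 0.2022])), (array([396., 216.,  43.], dtype=float32), array([0.3401, 0.2899])), (array([ 74., 192.,  40.], dtype=float32), array([0.5215, 0.1023])), (array([412., 240.,  43.], dtype=float32), array([0.3408, 0.318 ])), (array([ 80., 214.,  38.], dtype=float32), array([0.5341, 0.1183])), (array([406., 196.,  27.], dtype=float32), array([0.3244, 0.2798])), (array([ 86., 172.,  23.], dtype=float32), array([0.5022, 0.0979]))]
t 31.7 at [0.4047 0.182  0.1617] yaw -130.97 -> shift [-0.0165 -0.0045  0.1518] turn None
```

Request:
{"name": "arm_command", "arguments": {
  "series": [
    [-0.008,-0.001,0.025,0],
    [-0.016,-0.002,0.05,0],
    [-0.023,-0.002,0.07,0],
    [-0.023,-0.002,0.074,0],
    [-0.023,-0.002,0.074,0]
  ],
  "hand": 0.064
}}

```text
time: 32.2
ee_pos: [0.4247, 0.2032, 0.0897]
tcp_rot: [179.8, 5.0, -130.9]
wrist_force: [0.3, -1.0, 0.5]
opening: 0.0642
grasp_force: 0.0
```

```bash
python3 s.py; python3 s.py | head -1
```

```text
wrist bush_steel_centre 0.61 [250.  194.7] [0.4251 0.2036]
wrist flange_nut_centre 0.9 [313.3 275.2] [0.436  0.2906]
wrist bush_steel_centre 0.71 [248.8 197.7] [0.4285 0.2056]
wrist bush_steel_centre 0.19 [305.7 268.6] [0.434  0.2742]
[(array([414., 214.,  42.], dtype=float32), array([0.3545, 0.2678])), (array([250., 204.,  35.], dtype=float32), array([0.4226, 0.2002])), (array([250., 184.,  27.], dtype=float32), array([0.4141, 0.1904])), (array([376., 164.,  44.], dtype=float32), array([0.354 , 0.2278])), (array([434., 192.,  33.], dtype=float32), array([0.3386, 0.2632])), (array([310., 270.,  24.], dtype=float32), array([0.4239, 0.2589])), (array([436., 158.,  18.], dtype=float32), array([0.3274, 0.2456])), (array([408., 192.,  37.], dtype=float32), array([0.3495, 0.253 ]))]
t 32.5 at [0.4255 0.2035 0.0909] yaw -130.92 -> shift [0.0066 0.0009 0.0787] turn None
wrist flange_nut_centre 0.64 [315.3 272.3] [0.4346 0.2909]
```

Request:
{"name": "arm_command", "arguments": {
  "series": [
    [0.002,0,0.02,0],
    [0.005,0.001,0.045,0],
    [0.007,0.001,0.065,0],
    [0.007,0.001,0.075,0],
    [0.007,0.001,0.079,0]
  ]
}}

```text
time: 33.3
ee_pos: [0.4238, 0.2042, 0.0098]
tcp_rot: [179.8, 5.0, -130.9]
wrist_force: [-0.2, 0.4, 0.1]
opening: 0.0646
grasp_force: 0.0
```

Request:
{"name": "arm_command", "arguments": {
  "series": [
    [0,0,0,0],
    [0,0,0,0],
    [0,0,0,0],
    [0,0,0,0],
    [0,0,0,0]
  ],
  "hand": 0.028
}}

```text
time: 33.8
ee_pos: [0.4248, 0.2046, 0.0117]
tcp_rot: [179.9, 5.1, -130.9]
wrist_force: [-1.2, 0.3, 6.9]
opening: 0.037
grasp_force: 40.7
```

Request:
{"name": "arm_command", "arguments": {
  "series": [
    [0,0,0,0],
    [0,0,0,0],
    [0,0,0,0],
    [0,0,0,0],
    [0,0,0,0]
  ]
}}

```text
time: 34.3
ee_pos: [0.4249, 0.2046, 0.0118]
tcp_rot: [179.9, 5.1, -130.9]
wrist_force: [-0.1, -0.2, 5.9]
opening: 0.0369
grasp_force: 40.7
```

```bash
python3 - <<'E'
from h import *
mv(.41,.19,.16)
E
```

```text
t 34.3 at [0.4249 0.2046 0.0118] yaw -130.91 -> shift [ 0.0074  0.002  -0.1495] turn None
```

Request:
{"name": "arm_command", "arguments": {
  "series": [
    [0,0,-0.03,0],
    [0,0,-0.07,0],
    [0,0,-0.115,0],
    [0,0,-0.15,0],
    [0,0,-0.15,0]
  ]
}}

```text
time: 34.8
ee_pos: [0.4175, 0.1946, 0.1652]
tcp_rot: [-180.0, 5.4, -130.9]
wrist_force: [0.6, 0.1, -2.8]
opening: 0.0367
grasp_force: 41.1
```

Request:
{"name": "arm_command", "arguments": {
  "series": [
    [0.038,-0.03,-0.002,0],
    [0.077,-0.06,-0.004,0],
    [0.115,-0.09,-0.006,0],
    [0.154,-0.12,-0.009,0],
    [0.192,-0.15,-0.011,0]
  ]
}}

```text
time: 35.3
ee_pos: [0.4025, -0.0511, 0.1528]
tcp_rot: [179.8, 5.0, -130.9]
wrist_force: [2.4, -0.1, -2.6]
opening: 0.0368
grasp_force: 41.1
```

Request:
{"name": "arm_command", "arguments": {
  "series": [
    [0.026,-0.038,0.005,0],
    [0.052,-0.076,0.01,0],
    [0.075,-0.11,0.014,0],
    [0.087,-0.126,0.017,0],
    [0.087,-0.126,0.017,0]
  ]
}}

```text
time: 35.8
ee_pos: [0.4423, -0.1982, 0.1264]
tcp_rot: [179.6, 5.0, -131.1]
wrist_force: [-0.2, 0.5, -2.7]
opening: 0.0369
grasp_force: 41.2
```

```bash
python3 - <<'E'
from h import *
print(bot.get_obs()['opening'])
look("wrist",["pad_1_top","bush_steel_centre"]);mv(.4455,-.1965,.0475)
c=look("wrist",["pad_1_top"])
# column/row of expected bush top-centre if centred on the grasp axis
o=bot.get_obs();p=o['ee_pos']+np.array([-.0012,-.0014,-.0118+.05]);print("expect bush top",proj(c,p))
g=cv2.GaussianBlur(cv2.cvtColor(c["color"],6),(5,5),0)
k=cv2.HoughCircles(g[200:330,170:330],cv2.HOUGH_GRADIENT,1,15,param1=100,param2=22,minRadius=15,maxRadius=60)
print(None if k is None else k[0][:5]+[170,200,0])
E
```

```text
0.03689323497874009
wrist pad_1_top 0.82 [248.4 178.8] [ 0.4424 -0.1994]
wrist bush_steel_centre 0.68 [250.2 260.7] [ 0.4915 -0.1411]
t 35.95 at [ 0.4424 -0.1956  0.1281] yaw -130.92 -> shift [ 0.0057 -0.0033  0.0804] turn None
wrist pad_1_top 0.74 [247.5 177.7] [ 0.4431 -0.1975]
expect bush top [250.5351652  300.10552075]
[[250.5        280.5         58.29999924]
 [252.5        308.5         53.70000076]
 [250.5        238.5         37.90000153]
 [261.5        296.5         39.09999847]
 [241.5        297.5         41.59999847]]
```

Request:
{"name": "arm_command", "arguments": {
  "series": [
    [0.003,-0.002,0.025,0],
    [0.006,-0.003,0.05,0],
    [0.006,-0.003,0.068,0],
    [0.006,-0.003,0.077,0],
    [0.006,-0.003,0.08,0]
  ]
}}

```text
time: 36.55
ee_pos: [0.4454, -0.1964, 0.0481]
tcp_rot: [179.8, 5.0, -130.8]
wrist_force: [0.9, 0.7, -2.0]
opening: 0.0368
grasp_force: 41.2
```

Request:
{"name": "arm_command", "arguments": {
  "series": [
    [0,0,0,0],
    [0,0,0.001,0],
    [0,0,0.001,0],
    [0,0,0.001,0],
    [0,0,0.001,0]
  ]
}}

```text
time: 37.05
ee_pos: [0.4458, -0.1973, 0.0479]
tcp_rot: [179.8, 5.0, -130.9]
wrist_force: [-0.4, 0.3, -2.2]
opening: 0.0369
grasp_force: 41.2
```

Request:
{"name": "arm_command", "arguments": {
  "series": [
    [0,0,0,0],
    [0,0,0,0],
    [0,0,0,0],
    [0,0,0,0],
    [0,0,0,0]
  ],
  "hand": 0.054
}}

```text
time: 37.55
ee_pos: [0.4457, -0.1972, 0.0476]
tcp_rot: [179.8, 5.0, -130.9]
wrist_force: [0.3, -1.2, 1.3]
opening: 0.0538
grasp_force: 0.0
```

Request:
{"name": "arm_command", "arguments": {
  "series": [
    [0,0,-0.02,0],
    [0,0,-0.06,0],
    [0,0,-0.1,0],
    [0,0,-0.13,0],
    [0,0,-0.13,0]
  ]
}}

```text
time: 38.05
ee_pos: [0.4399, -0.2071, 0.1816]
tcp_rot: [-179.8, 5.1, -130.9]
wrist_force: [0.3, 0.1, -0.7]
opening: 0.0545
grasp_force: 0.0
```

```bash
python3 - <<'E'
from h import *
Z.update(gear_centre=.045,bush_brass_centre=.055,bearing_2_centre=.0425,bush_steel_centre=.06)
P=dict(bush_steel_centre=[.444,-.198],bush_brass_centre=[.4838,-.2785],bearing_2_centre=[.5235,-.3594],gear_centre=[.563,-.440])
for n in("wrist","top","scene"):
    c=look(n,P)
    if n=="wrist":look(n,["pad_1_top"])
    print("expect",{k:proj(c,[*p,Z[k]]).round(1).tolist() for k,p in P.items()})
o=bot.get_obs();print(o['time'],o['ee_pos'])
E
```

```text
wrist bush_steel_centre 0.96 [249.8 179.8] [ 0.448  -0.1992]
wrist bush_brass_centre 0.83 [357.9 272.2] [ 0.4329 -0.062 ]
wrist bush_brass_centre 0.65 [150.9 137. ] [ 0.4851 -0.2769]
wrist bearing_2_centre 0.58 [43.  87.7] [ 0.5254 -0.3605]
wrist bearing_2_centre 0.25 [48.6 89.2] [ 0.523  -0.3569]
wrist pad_1_top 0.62 [251.7 169.1] [ 0.442  -0.1985]
expect {'bush_steel_centre': [254.4, 177.8], 'bush_brass_centre': [150.5, 134.5], 'bearing_2_centre': [45.6, 87.1], 'gear_centre': [-76.9, 38.7]}
top bush_brass_centre 0.65 [360.3 227.9] [ 0.5271 -0.3635]
top bush_brass_centre 0.6 [335.8 229.5] [ 0.4798 -0.2846]
top bush_brass_centre 0.51 [145.8 155.4] [0.4419 0.5366]
top bush_brass_centre 0.45 [270.  212.1] [ 0.4352 -0.0343]
top bearing_2_centre 0.69 [357.6 233.3] [ 0.5084 -0.3623]
top gear_centre 0.45 [386.4 228.4] [ 0.5748 -0.4514]
expect {'bush_steel_centre': [310.7, 227.2], 'bush_brass_centre': [334.7, 228.0], 'bearing_2_centre': [358.3, 229.7], 'gear_centre': [382.5, 229.7]}
scene bush_steel_centre 0.8 [300.1 218.6] [ 0.4507 -0.19  ]
scene bush_brass_centre 0.81 [331.1 228. ] [ 0.4851 -0.2782]
scene bush_brass_centre 0.57 [258.7 210.5] [ 0.3961 -0.0649]
scene bearing_2_centre 0.76 [361.6 241. ] [ 0.512  -0.3629]
scene gear_centre 0.89 [401.2 246.4] [ 0.5652 -0.4477]
expect {'bush_steel_centre': [300.4, 220.4], 'bush_brass_centre': [330.9, 228.2], 'bearing_2_centre': [363.1, 238.9], 'gear_centre': [398.1, 245.4]}
38.9 [ 0.43852996 -0.20608023  0.1770383 ]
```

```bash
python3 -c "
from workcell import bot;print(bot.job_done())"
```

```text
the job is handed in; nothing more can be done
None
```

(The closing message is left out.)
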